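# Put the valve and weight boxes back into their stacks

## Task

Serving is over: slide both heavy open weight boxes, without lifting them, so that each stands squarely inside the tape outline of its own colour, and put on its lid of that colour, flat on the rim all round. Once both boxes are in place and closed, stack every white tub that is there on the weight box of its lid colour, one on another where there are two, with all four feet fully down in the corner recesses of the lid below. Leave the tools, gauge, jar and other things on the counter where they are.

Things in the scene. Friction and masses are not known exactly. Their poses are not given: they have to be found in the camera images.
- store_red: red tape outline stuck flat on the counter, free space inside 116 mm (x) by 80 mm (y), tape 7 mm wide; the storage place of the red-rimmed weight box. Origin: its centre, on the counter; x runs along its length. The box fits either way round.
- base_red_mid (a point): Open grey box of wheel weights with a red rim and four feet; 100 (x) x 62 (y) x 42 mm high, walls 3 mm (mouth 94 x 56 mm), 0.85 kg. Starts on a yellow-cornered serving place. Point: its centre, 21 mm above the foot bottoms; z up.
- lid_red_mid (a point): Loose red lid of the red-rimmed weight box, lying right way up; plate 104 (x) x 68 (y) mm with corner recesses as on the tubs' lids, under it a plug 88 x 50 mm, 7 mm deep, that drops into the box's mouth; 18 mm high in all, 0.09 kg. On the box, the plate's underside (7 mm above the plug's) rests on the rim. Point: its centre, 9 mm above the plug's underside; z up.
- store_blue: blue tape outline stuck flat on the counter, free space inside 116 mm (x) by 80 mm (y), tape 7 mm wide; the storage place of the blue-rimmed weight box. Origin: its centre, on the counter; x runs along its length. The box fits either way round.
- base_blue_mid (a point): Open grey box of wheel weights with a blue rim and four feet; 100 (x) x 62 (y) x 42 mm high, walls 3 mm (mouth 94 x 56 mm), 0.85 kg. Starts on a yellow-cornered serving place. Point: its centre, 21 mm above the foot bottoms; z up.
- lid_blue_mid (a point): Loose blue lid of the blue-rimmed weight box, lying right way up; plate 104 (x) x 68 (y) mm with corner recesses as on the tubs' lids, under it a plug 88 x 50 mm, 7 mm deep, that drops into the box's mouth; 18 mm high in all, 0.09 kg. On the box, the plate's underside (7 mm above the plug's) rests on the rim. Point: its centre, 9 mm above the plug's underside; z up.
- tub_red1_mid (a point): White tub, red lid clipped on for good; 104 (x) x 68 (y) x 48 mm high, 0.28 kg; may be absent. Four tapered feet 8 mm tall (10 mm across at the bottom, 15 at the top) at x +-38, y +-21 mm; recesses in the lid right above them, 19 mm square, 6 mm deep. Seated, its feet stand 6 mm below the top of the lid under it, 2 mm of air between. Point: its centre, 24 mm above the foot bottoms; z up.
- tub_red2_mid (a point): White tub, red lid clipped on for good; 104 (x) x 68 (y) x 48 mm high, 0.28 kg; may be absent. Four tapered feet 8 mm tall (10 mm across at the bottom, 15 at the top) at x +-38, y +-21 mm; recesses in the lid right above them, 19 mm square, 6 mm deep. Seated, its feet stand 6 mm below the top of the lid under it, 2 mm of air between. Point: its centre, 24 mm above the foot bottoms; z up.
- tub_blue1_mid (a point): White tub, blue lid clipped on for good; 104 (x) x 68 (y) x 48 mm high, 0.28 kg; may be absent. Four tapered feet 8 mm tall (10 mm across at the bottom, 15 at the top) at x +-38, y +-21 mm; recesses in the lid right above them, 19 mm square, 6 mm deep. Seated, its feet stand 6 mm below the top of the lid under it, 2 mm of air between. Point: its centre, 24 mm above the foot bottoms; z up.
- tub_blue2_mid (a point): White tub, blue lid clipped on for good; 104 (x) x 68 (y) x 48 mm high, 0.28 kg; may be absent. Four tapered feet 8 mm tall (10 mm across at the bottom, 15 at the top) at x +-38, y +-21 mm; recesses in the lid right above them, 19 mm square, 6 mm deep. Seated, its feet stand 6 mm below the top of the lid under it, 2 mm of air between. Point: its centre, 24 mm above the foot bottoms; z up.
- core_tool: brass valve core tool, 110 mm long, lying. Origin: middle of its underside. A bystander, to be left alone.
- valve_stem: red rubber valve stem, 60 mm tall, standing on its flange. Origin: middle of its underside. A bystander, to be left alone.
- cone: steel bead seater cone, 84 mm across, 74 mm tall. Origin: middle of its underside. A bystander, to be left alone.
- gauge: round tyre gauge with a stem, 62 mm across, about 150 mm long, lying. Origin: middle of its underside. A bystander, to be left alone.
- cap_jar: clear jar of valve caps, 72 mm across, 85 mm tall. Origin: middle of its underside. A bystander, to be left alone.
- tyre_crayon: yellow tyre crayon, about 110 mm long, 16 mm thick, lying. Origin: middle of its underside. A bystander, to be left alone.
- stem_puller: valve stem puller with a red grip, 180 mm long, lying. Origin: middle of its underside. A bystander, to be left alone.
Things that resemble listed ones, but are neither listed nor needed, are in the scene too. Leave any green or orange look-alike of the part that bears tub_red2_mid alone.

How it is judged:
By the outcome, as a careful person would: the job done as asked, in the order asked, and still so for the second after the job is handed in, with the robot touching nothing.
Of tub_red1, tub_red2, tub_blue1, tub_blue2 only 2 to 4 are there at a start; the rules pass over those that are not, and their reading is None.
At some moment in a run one of tub_red1, tub_red2, tub_blue1, tub_blue2 may be knocked a few centimetres aside while the robot is not near it.
Once in a run the grip may slacken for a moment while it holds something.
It also fails if it takes over 210 s, if anything falls off the work surface, if the arm or the gripper's body presses on something with over 40 N, if the wrist force passes 120 N, or if a joint passes its speed limit or range.

## Robot

A 6-joint arm with a two-finger parallel gripper is mounted at the origin on the work surface. World frame = base frame: x ahead of the robot, y to its left, z up, the work surface at z = 0. Lengths are in m, angles in degrees, forces in N, time in s.
With the tool pointing down it reaches from about 0.3 to 0.75 m from the base axis. Payload 8.5 kg.
Tool frame: the origin (TCP) lies between the finger pads; the fingertips stand env.finger_overhang ahead of it and the grasp point (between the pads) lies 2 mm behind it (env.finger_overhang is the distance from the TCP to the fingertips, in m); z points along the fingers, y is the line along which they close (so a half turn about z gives the same grasp; the last joint's range is limited). The gripper opens to 85 mm and grips with 20 to 120 N. Pads are 22 mm wide; open, the fingers measure 114 mm over their backs; the gripper's body (76 mm by 85 mm) begins 54 mm behind the grasp point. The pads swing forward as they close: fully open they stand 13 mm farther back than shut.
Start: joints at [51.835, 21.807, 74.336, -0, 83.858, -12.336], TCP at [0.24, 0.495, 0.248] pointing down, gripper open.
Joint ranges: [-178.18, 178.18], [-50.72, 133.34], [12.68, 142.11], [-81.47, 261.47], [9.98, 163.14], [-165.26, 165.26]. Speed limits (degrees/s): [136.94, 136.94, 180, 180, 180, 180].

## Interface

Orientations are given as a 3x3 rotation matrix whose columns are the frame's x, y, z axes.
In Python, from rig import env gives the robot as it stands. The module is installed in compiled form; this text tells all that it offers.
- The arm moves only by the tool jog_arm, never from a script. Its arguments are lists of equal length, an entry for each row: "hand": the finger opening in m, from 0 to 0.0854; "travel": the shift along the world's x, y, z in m, a list of three; "yaw": the turn about the world's z in rad. A call has exactly 5 rows; each row shifts and turns the commanded pose from where the row before left it; what a row does not reach is not made up. A row lasts 1/8 s, in which the tool goes at most 62.5 mm and 10.7 degrees, less where a joint would pass 70% of its speed; a pose out of reach is approached as far as the arm can. A call is refused whole if a number of a shift passes 0.0625 or a number of a turn 0.188, either way. A call with a gripper value outside its range is refused whole. The fingers move at their own pace and stop on an object; "grip_force" is the grip in N (left out, the last holds). Time passes only in rows, so rows that do not move let the fingers close, or fill a call up. It gives the time, the measured TCP pose, the force, the opening and the grip force at its end, in the units of the state.
- env.observe(): the state, without advancing time (a new reading comes with each control period).
- env.get_image(name): name is "side" or "top"; returns the picture (384x512x3 uint8, red, green, blue); there is no depth.
- env.calibration(name): a dict with "fx", "fy", "cx", "cy" (pixels), "position" and "rotation" of the camera in the world. Camera axes: x right, y down, z forward; pixel columns grow to the right and rows downward; lengths in m; the calibration is good to about 2 mm. A picture is of the moment at which its call begins. calibration takes no time and is no camera call.
- env.close_job(): hands the job in; it is judged then, once.
The state is a dict: "time_s": time; "q": joint angles; "qvel": joint speeds; "joint_efforts": joint torques, N m; "position": TCP position; "tool_rot": TCP orientation; "ft_force": force on the tool from outside, world axes, zero at the start; "wrist_torque": the same for the moment, N m; "grip_width": finger opening in m; "gripper_force": force on a finger pad.
Only numpy, scipy, OpenCV 4.12 (cv2) and the standard library are available. Lean on these libraries where they do the work, as an engineer would, in place of code of your own. Each camera call takes 0.05 s, during which the arm holds its last target. There are 200 camera calls.

## Working session

There is one attempt and no reset: what is moved stays moved. The work goes in short steps, Python scripts to look and compute and a tool call to move; the robot and the scene stay as the last step left them, time stands still between calls to the robot, and variables do not carry over. Pictures are saved under pics/ and viewed, at most 14 in all, crops included, and the job is handed in when it is done.

Besides the shell and the picture viewer there is one more tool, called after "Request:" as name(argument=value, ...), one argument or row to a line, values as JSON. jog_arm: Moves the arm, as the interface text tells. Its arguments: {"type":"object","properties":{"hand":{"type":"array"},"travel":{"type":"array"},"yaw":{"type":"array"},"grip_force":{"type":"number"}},"required":["hand","travel","yaw"]}

```bash
mkdir -p pics; ls
python3 - <<'E'
from rig import env
import cv2,numpy as np
for n in("top","side"):
    im=env.get_image(n); cv2.imwrite(f"pics/{n}0.png",im[:,:,::-1]); np.save(f"pics/{n}0.npy",im)
    c=env.calibration(n); print(n,{k:np.round(v,4).tolist() for k,v in c.items()})
print(env.finger_overhang); s=env.observe(); print(s["time_s"],s["position"],np.round(s["tool_rot"],3).tolist(),s["grip_width"])
a=cv2.imread("pics/top0.png"); cv2.imwrite("pics/top0b.png",cv2.resize(a,(800,600),interpolation=cv2.INTER_CUBIC))
E
```

```text
pics
top {'fx': 347.121, 'fy': 347.121, 'cx': 258.4689, 'cy': 197.6545, 'position': [0.2764, -0.0204, 1.099], 'rotation': [[-0.0258, -0.9792, 0.2013], [-0.9997, 0.0248, -0.0077], [0.0025, -0.2014, -0.9795]]}
side {'fx': 395.7793, 'fy': 395.7793, 'cx': 251.7748, 'cy': 193.418, 'position': [0.104, -0.783, 0.7453], 'rotation': [[0.8867, -0.2816, 0.3667], [-0.4619, -0.5743, 0.6759], [0.0203, -0.7687, -0.6393]]}
0.017
0.1 [0.23946267 0.49487914 0.24777839] [[-0.9, 0.436, -0.001], [0.436, 0.9, -0.001], [0.0, -0.001, -1.0]] 0.08498300745960911
```

View pics/top0b.png

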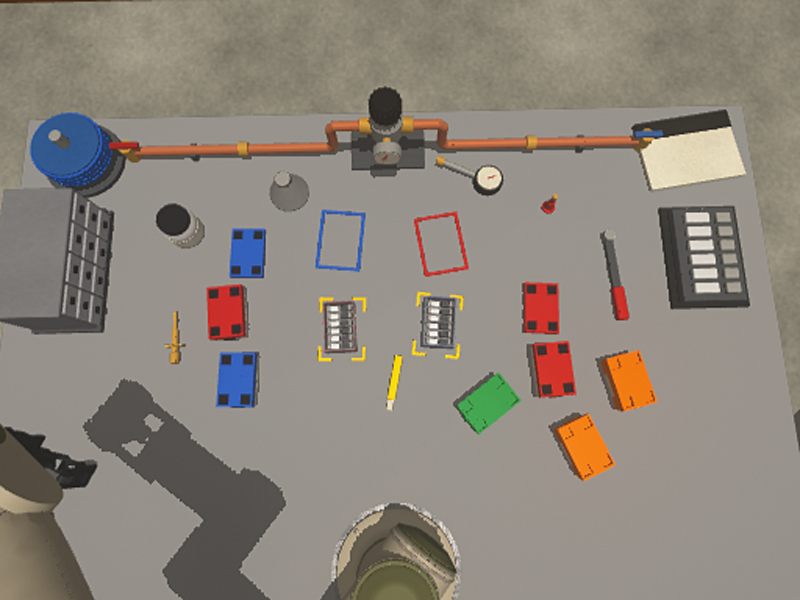

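View pics/side0.png

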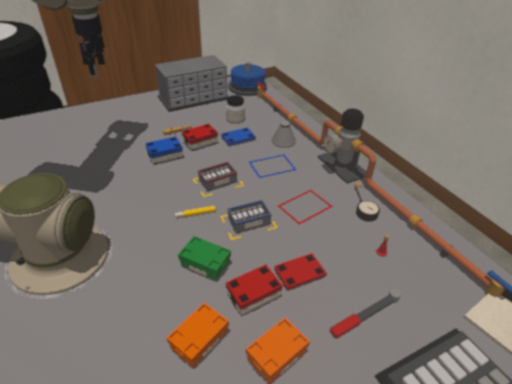

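The top view (800 px scale) shows the blue lid at (247,252), a red tub at (227,312), a blue tub at (237,378), the red lid at (541,307) and a red tub at (553,369). The red-rimmed box is at (340,328), the blue-rimmed box at (438,322), the blue outline at (340,240) and the red outline at (441,243). The side view confirms the lids lie flat and shows three tubs: two red and one blue.

```bash
cat > h.py <<'E'
from rig import env
import cv2,numpy as np
def look(n="top"): return env.get_image(n)
def cast(px,z,n="top"):
    c=env.calibration(n); px=np.atleast_2d(np.asarray(px,float))
    d=np.c_[(px[:,0]-c["cx"])/c["fx"],(px[:,1]-c["cy"])/c["fy"],np.ones(len(px))]@np.array(c["rotation"]).T
    p=np.array(c["position"]); return (p+d*((z-p[2])/d[:,2])[:,None])[:,:2]
def proj(P,n="top"):
    c=env.calibration(n); q=(np.atleast_2d(P)-c["position"])@np.array(c["rotation"])
    return np.c_[q[:,0]/q[:,2]*c["fx"]+c["cx"],q[:,1]/q[:,2]*c["fy"]+c["cy"]]
def mask(im,col,up=4):
    im=cv2.resize(im,None,fx=up,fy=up,interpolation=cv2.INTER_LINEAR)
    h,s,v=cv2.split(cv2.cvtColor(im,cv2.COLOR_RGB2HSV).astype(int))
    hue=((h<8)|(h>172)) if col=="red" else ((h>100)&(h<128))
    return (hue&(s>90)&(v>40)).astype(np.uint8)
def rects(im,col,z,n="top",amin=60,up=4):
    """centre(mm), long, short(mm), angle of long axis from x (deg), pixel centre"""
    m=mask(im,col,up); out=[]
    for c in cv2.findContours(m,cv2.RETR_EXTERNAL,cv2.CHAIN_APPROX_NONE)[0]:
        if cv2.contourArea(c)<amin*up*up: continue
        px=(c[:,0]+.5)/up-.5
        (x,y),(w,h),a=cv2.minAreaRect((cast(px,z,n)*1000).astype(np.float32))
        if h>w: w,h,a=h,w,a+90
        a=(a+90)%180-90
        out.append([round(float(t),1) for t in (x,y,w,h,a,*px.mean(0))])
    return out
E
python3 - <<'E'
from h import *
im=np.load("pics/top0.npy")
for col in("red","blue"):
    for z in(0,.018,.042,.048):
        print(col,z); [print("  ",r) for r in rects(im,col,z) if 140<r[5]<370 and r[6]>120]
a=im[180:240,190:310]; a=cv2.resize(a,None,fx=6,fy=6,interpolation=cv2.INTER_NEAREST); cv2.imwrite("pics/bases.png",a[:,:,::-1])
E
```

```text
red 0
   [371.7, -328.3, 111.8, 77.8, 2.8, 354.3, 236.1]
   [507.0, 340.0, 114.1, 78.3, 4.7, 144.0, 199.5]
   [498.7, -312.8, 109.3, 73.1, -3.9, 346.2, 196.7]
   [642.9, -109.8, 133.1, 96.8, 8.9, 281.9, 155.7]
red 0.018
   [370.2, -323.2, 109.9, 76.5, 2.8, 354.3, 236.1]
   [503.2, 334.1, 112.2, 77.0, 4.7, 144.0, 199.5]
   [495.1, -308.0, 107.5, 71.9, -3.9, 346.2, 196.7]
   [636.9, -108.3, 130.9, 95.2, 8.9, 281.9, 155.7]
red 0.042
   [368.1, -316.5, 107.5, 74.8, 2.8, 354.3, 236.1]
   [498.2, 326.3, 109.7, 75.3, 4.7, 144.0, 199.5]
   [490.2, -301.6, 105.1, 70.3, -3.9, 346.2, 196.7]
   [628.9, -106.4, 128.0, 93.1, 8.9, 281.9, 155.7]
red 0.048
   [367.6, -314.8, 106.9, 74.4, 2.8, 354.3, 236.1]
   [496.9, 324.3, 109.1, 74.9, 4.7, 144.0, 199.5]
   [489.0, -300.0, 104.5, 69.9, -3.9, 346.2, 196.7]
   [626.9, -105.9, 127.3, 92.6, 8.9, 281.9, 155.7]
blue 0
   [367.0, 312.9, 109.7, 76.1, -1.7, 150.9, 242.7]
   [632.9, 299.8, 107.6, 72.0, -1.4, 157.9, 161.6]
   [655.9, 103.1, 131.1, 95.6, -6.1, 217.5, 153.5]
blue 0.018
   [365.5, 307.5, 107.9, 74.8, -1.7, 150.9, 242.7]
   [627.1, 294.5, 105.9, 70.8, -1.4, 157.9, 161.6]
   [649.7, 101.0, 128.9, 94.1, -6.1, 217.5, 153.5]
blue 0.042
   [363.6, 300.2, 105.5, 73.2, -1.7, 150.9, 242.7]
   [619.3, 287.5, 103.5, 69.3, -1.4, 157.9, 161.6]
   [641.4, 98.4, 126.0, 92.0, -6.1, 217.5, 153.5]
blue 0.048
   [363.1, 298.4, 104.9, 72.7, -1.7, 150.9, 242.7]
   [617.4, 285.8, 102.9, 68.9, -1.4, 157.9, 161.6]
   [639.4, 97.7, 125.3, 91.5, -6.1, 217.5, 153.5]
```

View pics/bases.png

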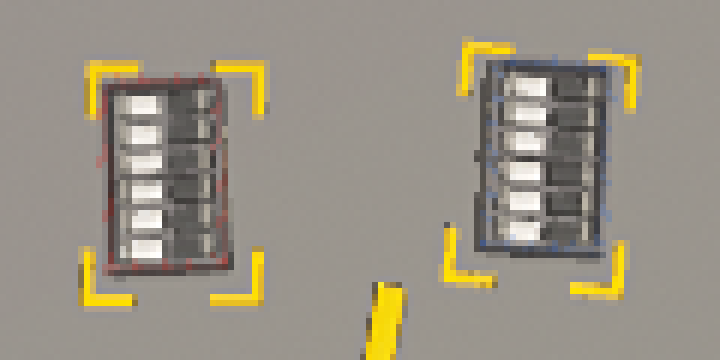

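Run:
```python
from h import *
for n,c in(("red",[(105,85),(218,80),(224,262),(110,268)]),("blue",[(490,64),(610,66),(603,247),(484,249)])):
    p=np.array(c)/6-.5+[190,180]; w=cast(p,.042)*1000
    print(n,w.round(1).tolist(),w.mean(0).round(1), [np.linalg.norm(w[i]-w[i-1]).round(1) for i in range(4)],
      [round(float(np.degrees(np.arctan2(*(w[a]-w[b])[::-1]))),1) for a,b in((0,3),(1,2))])
s=env.observe(); R=s["tool_rot"]; print(np.degrees(np.arctan2(R[1][1],R[0][1])))
```

```text
red [[510.3, 131.2], [511.5, 72.6], [416.3, 70.2], [414.7, 128.3]] [463.2 100.6] [np.float64(95.6), np.float64(58.7), np.float64(95.2), np.float64(58.1)] [1.8, 1.4]
blue [[516.5, -69.0], [513.8, -131.4], [419.1, -123.5], [419.6, -62.7]] [467.3 -96.6] [np.float64(97.0), np.float64(62.5), np.float64(95.0), np.float64(60.9)] [-3.7, -4.7]
64.17229675997491
```

Request:
jog_arm(
  hand=[0.085,0.085,0.085,0.085,0.085],
  travel=[
    [0.0224,-0.0394,0],
    [0.0224,-0.0394,0],
    [0.0224,-0.0394,0],
    [0.0224,-0.0394,0],
    [0.0224,-0.0394,0],
  ],
  yaw=[0.0478,0.0478,0.0478,0.0478,0.0478],
  grip_force=60,
)

```text
time_s: 0.72
position: [0.352, 0.2967, 0.2481]
tool_rot: [[-0.978, 0.209, -0.0], [0.209, 0.978, -0.0], [0.0, -0.0, -1.0]]
ft_force: [0.5, 0.4, -0.3]
grip_width: 0.085
gripper_force: 0.0
```

Request:
jog_arm(
  hand=[0.085,0.085,0.085,0.085,0.085],
  travel=[
    [0.0224,-0.0394,0],
    [0.0224,-0.0394,0],
    [0.0224,-0.0394,0],
    [0.0224,-0.0394,0],
    [0.0224,-0.0394,0],
  ],
  yaw=[0.0478,0.0478,0.0478,0.0478,0.0478],
)

```text
time_s: 1.35
position: [0.464, 0.0996, 0.2481]
tool_rot: [[-1.0, -0.029, -0.0], [-0.029, 1.0, 0.0], [0.0, 0.0, -1.0]]
ft_force: [0.7, 0.6, 0.3]
grip_width: 0.085
gripper_force: 0.0
```

Request:
jog_arm(
  hand=[0.085,0.085,0.085,0.085,0.085],
  travel=[
    [0,0,-0.04],
    [0,0,-0.04],
    [0,0,-0.04],
    [0,0,-0.02],
    [0,0,0],
  ],
  yaw=[0,0,0,0,0],
)

```text
time_s: 1.98
position: [0.4629, 0.101, 0.1072]
tool_rot: [[-1.0, -0.027, -0.003], [-0.027, 1.0, 0.0], [0.003, 0.0, -1.0]]
ft_force: [-0.2, 0.0, 1.1]
grip_width: 0.0847
gripper_force: 0.0
```

Request:
jog_arm(
  hand=[0.085,0.085,0.085,0.085,0.085],
  travel=[
    [0,0,-0.02],
    [0,0,-0.02],
    [0,0,-0.02],
    [0,0,-0.016],
    [0,0,0],
  ],
  yaw=[0,0,0,0,0],
)

```text
time_s: 2.6
position: [0.4637, 0.101, 0.0325]
tool_rot: [[-1.0, -0.027, -0.0], [-0.027, 1.0, -0.0], [0.0, 0.0, -1.0]]
ft_force: [-0.1, 1.0, 0.3]
grip_width: 0.0849
gripper_force: 0.0
```

Request:
jog_arm(
  hand=[0.05,0.05,0.05,0.05,0.05],
  travel=[
    [0,0,0],
    [0,0,0],
    [0,0,0],
    [0,0,0],
    [0,0,0],
  ],
  yaw=[0,0,0,0,0],
)

```text
time_s: 3.22
position: [0.4643, 0.1012, 0.0338]
tool_rot: [[-1.0, -0.027, 0.003], [-0.027, 1.0, 0.0], [-0.003, 0.0, -1.0]]
ft_force: [-1.9, 0.8, 7.6]
grip_width: 0.0609
gripper_force: 64.3
```

Request:
jog_arm(
  hand=[0.05,0.05,0.05,0.05,0.05],
  travel=[
    [0.012,0,0],
    [0.02,0,0],
    [0.02,0,0],
    [0.02,0,0],
    [0.02,0,0],
  ],
  yaw=[0,0,0,0,0],
)

```text
time_s: 3.85
position: [0.5548, 0.1013, 0.0338]
tool_rot: [[-1.0, -0.028, -0.003], [-0.028, 1.0, -0.0], [0.003, 0.0, -1.0]]
ft_force: [-9.6, 0.1, 10.5]
grip_width: 0.0609
gripper_force: 64.9
```

Request:
jog_arm(
  hand=[0.05,0.05,0.05,0.05,0.05],
  travel=[
    [0.024,0,0],
    [0.024,0,0],
    [0.02,-0.01,0],
    [0.013,-0.02,0],
    [0.006,-0.024,0],
  ],
  yaw=[0,0,0,0,0],
)

```text
time_s: 4.47
position: [0.6434, 0.0479, 0.0338]
tool_rot: [[-1.0, -0.028, 0.002], [-0.028, 1.0, 0.002], [-0.002, 0.002, -1.0]]
ft_force: [-1.0, 6.0, 4.5]
grip_width: 0.0606
gripper_force: 65.0
```

Request:
jog_arm(
  hand=[0.05,0.05,0.05,0.05,0.05],
  travel=[
    [0,-0.024,0],
    [0,-0.024,0],
    [0,-0.024,0],
    [0,-0.024,0],
    [0,-0.024,0],
  ],
  yaw=[0.0125,0.0125,0.0125,0.0125,0.0125],
)

```text
time_s: 5.1
position: [0.643, -0.0726, 0.0338]
tool_rot: [[-0.996, -0.09, 0.002], [-0.09, 0.996, 0.001], [-0.002, 0.001, -1.0]]
ft_force: [0.2, 6.4, 4.3]
grip_width: 0.0608
gripper_force: 64.7
```

Request:
jog_arm(
  hand=[0.05,0.05,0.05,0.05,0.05],
  travel=[
    [0,-0.018,0],
    [0,-0.012,0],
    [0,-0.007,0],
    [0,0,0],
    [0,0,0],
  ],
  yaw=[0.0125,0.0125,0.0125,0.0125,0.0125],
)

```text
time_s: 5.72
position: [0.6432, -0.1102, 0.0338]
tool_rot: [[-0.988, -0.152, 0.002], [-0.152, 0.988, -0.001], [-0.002, -0.001, -1.0]]
ft_force: [-1.0, -0.4, 4.7]
grip_width: 0.0609
gripper_force: 65.0
```

Request:
jog_arm(
  hand=[0.085,0.085,0.085,0.085,0.085],
  travel=[
    [0,0,0],
    [0,0,0],
    [0,0,0],
    [0,0,0.03],
    [0,0,0.04],
  ],
  yaw=[0,0,0,0,0],
)

```text
time_s: 6.35
position: [0.6421, -0.1098, 0.1022]
tool_rot: [[-0.988, -0.152, -0.002], [-0.152, 0.988, 0.001], [0.002, 0.001, -1.0]]
ft_force: [-0.3, -0.5, -1.0]
grip_width: 0.0848
gripper_force: 0.0
```

Request:
jog_arm(
  hand=[0.085,0.085,0.085,0.085,0.085],
  travel=[
    [0,0,0.03],
    [-0.044,0.003,0],
    [-0.044,0.003,0],
    [-0.044,0.003,0],
    [-0.044,0.004,0],
  ],
  yaw=[0,-0.057,-0.057,-0.057,-0.056],
)

```text
time_s: 6.98
position: [0.4652, -0.0968, 0.1324]
tool_rot: [[-0.997, 0.077, 0.0], [0.077, 0.997, -0.0], [-0.0, -0.0, -1.0]]
ft_force: [0.5, -1.0, -0.1]
grip_width: 0.085
gripper_force: 0.0
```

Run:
```python
from h import *
im=look(); np.save("pics/top1.npy",im)
for col,z in(("red",.048),("blue",.048),("red",0)):
    print(col); [print("  ",r) for r in rects(im,col,z) if 140<r[5]<370 and r[6]>120]
a=im[120:240,200:330]; a=cv2.resize(a,None,fx=6,fy=5,interpolation=cv2.INTER_NEAREST)[:,:780]; cv2.imwrite("pics/b1.png",a[:,:,::-1])
```

```text
red
   [367.5, -314.9, 106.9, 74.4, 2.9, 354.3, 236.1]
   [496.8, 324.3, 109.3, 75.0, 4.6, 143.9, 199.4]
   [489.0, -300.2, 104.6, 70.0, -4.0, 346.2, 196.7]
   [652.7, -142.1, 87.1, 12.9, 8.9, 293.1, 147.1]
blue
   [617.4, 285.8, 102.9, 68.9, -1.4, 157.9, 161.6]
   [639.4, 97.7, 125.3, 91.5, -6.1, 217.5, 153.5]
red
   [371.7, -328.3, 111.7, 77.8, 2.9, 354.3, 236.1]
   [506.8, 340.0, 114.3, 78.4, 4.6, 143.9, 199.4]
   [498.7, -313.0, 109.3, 73.2, -4.0, 346.2, 196.7]
   [669.8, -147.7, 91.1, 13.5, 8.9, 293.1, 147.1]
```

View pics/b1.png

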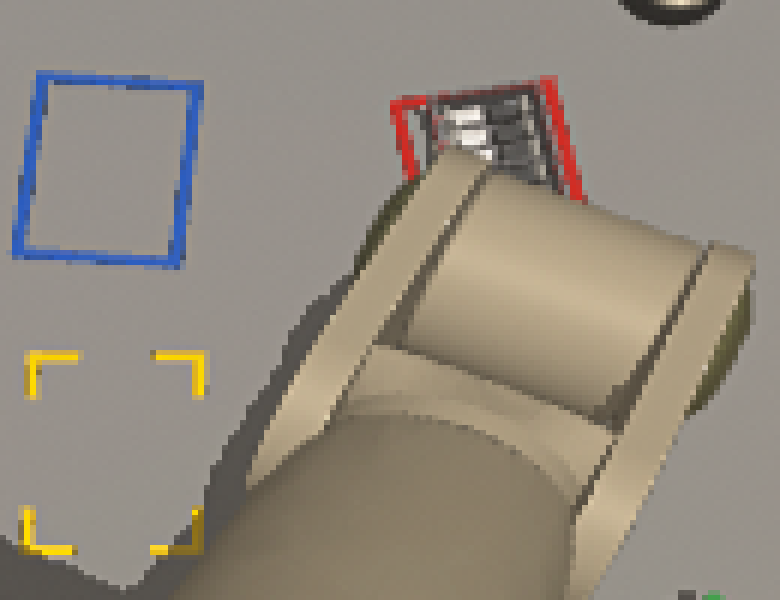

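The crop shows the red box standing inside the red outline at about (490,130), parallel to the tape, with the arm now over the blue box.

Request:
jog_arm(
  hand=[0.085,0.085,0.085,0.085,0.085],
  travel=[
    [0,0,-0.025],
    [0,0,-0.025],
    [0,0,-0.025],
    [0,0,-0.025],
    [0,0,0],
  ],
  yaw=[0,0,0,0,0],
)

```text
time_s: 7.65
position: [0.466, -0.0967, 0.0313]
tool_rot: [[-0.997, 0.075, -0.003], [0.075, 0.997, 0.001], [0.003, 0.001, -1.0]]
ft_force: [-0.7, -0.0, 0.4]
grip_width: 0.0848
gripper_force: 0.0
```

Request:
jog_arm(
  hand=[0.05,0.05,0.05,0.05,0.05],
  travel=[
    [0,0,0],
    [0,0,0],
    [0,0,0],
    [0,0,0],
    [0,0,0],
  ],
  yaw=[0,0,0,0,0],
)

```text
time_s: 8.28
position: [0.4672, -0.0971, 0.0337]
tool_rot: [[-0.997, 0.075, 0.002], [0.075, 0.997, -0.001], [-0.002, -0.001, -1.0]]
ft_force: [-1.1, 1.0, 5.6]
grip_width: 0.0603
gripper_force: 65.2
```

Request:
jog_arm(
  hand=[0.05,0.05,0.05,0.05,0.05],
  travel=[
    [0,0.012,0],
    [0,0.022,0],
    [0,0.022,0],
    [0,0.022,0],
    [0,0.022,0],
  ],
  yaw=[0,0,0,0,0],
)

```text
time_s: 8.9
position: [0.4678, 0.0028, 0.0337]
tool_rot: [[-0.997, 0.074, 0.004], [0.074, 0.997, -0.002], [-0.004, -0.002, -1.0]]
ft_force: [0.8, -6.3, 4.1]
grip_width: 0.0607
gripper_force: 65.2
```

Request:
jog_arm(
  hand=[0.05,0.05,0.05,0.05,0.05],
  travel=[
    [0.006,0.02,0],
    [0.012,0.02,0],
    [0.018,0.02,0],
    [0.022,0.015,0],
    [0.024,0.01,0],
  ],
  yaw=[0,0,0,0,0],
)

```text
time_s: 9.52
position: [0.5483, 0.0885, 0.0337]
tool_rot: [[-0.997, 0.074, -0.001], [0.074, 0.997, -0.001], [0.001, -0.001, -1.0]]
ft_force: [-5.4, -3.2, 7.0]
grip_width: 0.0607
gripper_force: 65.7
```

Request:
jog_arm(
  hand=[0.05,0.05,0.05,0.05,0.05],
  travel=[
    [0.024,0.005,0],
    [0.024,0.005,0],
    [0.024,0.005,0],
    [0.02,0,0],
    [0.012,0,0],
  ],
  yaw=[-0.01,-0.01,-0.011,0,0],
)

```text
time_s: 10.15
position: [0.6526, 0.1032, 0.0337]
tool_rot: [[-0.994, 0.105, -0.001], [0.105, 0.994, -0.0], [0.001, -0.0, -1.0]]
ft_force: [-6.7, -0.5, 6.3]
grip_width: 0.0611
gripper_force: 65.6
```

Request:
jog_arm(
  hand=[0.05,0.05,0.05,0.085,0.085],
  travel=[
    [0.003,0,0],
    [0,0,0],
    [0,0,0],
    [0,0,0],
    [0,0,0],
  ],
  yaw=[0,0,0,0,0],
)

```text
time_s: 10.78
position: [0.6557, 0.103, 0.0326]
tool_rot: [[-0.994, 0.106, 0.001], [0.106, 0.994, -0.0], [-0.001, 0.0, -1.0]]
ft_force: [-0.0, 0.3, -0.4]
grip_width: 0.0849
gripper_force: 0.0
```

Request:
jog_arm(
  hand=[0.085,0.085,0.085,0.085,0.085],
  travel=[
    [0,0,0.04],
    [0,0,0.05],
    [-0.009,0.064,0.0],
    [-0.009,0.0625,0],
    [-0.01,0.0625,0],
  ],
  yaw=[0,0,0.027,0.027,0.028],
)

```text
out of range; nothing moved
```

Request:
jog_arm(
  hand=[0.085,0.085,0.085,0.085,0.085],
  travel=[
    [0,0,0.04],
    [0,0,0.05],
    [-0.009,0.06,0.01],
    [-0.009,0.06,0],
    [-0.01,0.06,0],
  ],
  yaw=[0,0,0.027,0.027,0.028],
)

```text
time_s: 11.4
position: [0.6273, 0.2847, 0.1327]
tool_rot: [[-1.0, 0.023, 0.001], [0.023, 1.0, 0.0], [-0.001, 0.0, -1.0]]
ft_force: [0.7, 0.4, -1.1]
grip_width: 0.0851
gripper_force: 0.0
```

Run:
```python
from h import *
im=look(); np.save("pics/top2.npy",im)
for col,z in(("red",.048),("blue",.048)):
    print(col); [print("  ",r) for r in rects(im,col,z) if 140<r[5]<370 and r[6]>120]
a=im[115:195,190:310]; a=cv2.resize(a,None,fx=6.5,fy=6.5,interpolation=cv2.INTER_NEAREST); cv2.imwrite("pics/b2.png",a[:,:,::-1])
```

```text
red
   [367.5, -314.9, 106.9, 74.4, 2.9, 354.3, 236.1]
   [503.7, 295.0, 98.2, 15.8, 3.5, 153.9, 196.6]
   [489.0, -300.2, 104.5, 70.1, -4.0, 346.2, 196.7]
   [626.7, -105.9, 127.2, 92.6, 8.9, 282.2, 158.6]
blue
   [613.9, 280.2, 96.2, 57.6, -1.4, 160.7, 164.1]
   [639.3, 97.7, 125.3, 91.4, -6.1, 217.4, 156.7]
```

View pics/b2.png

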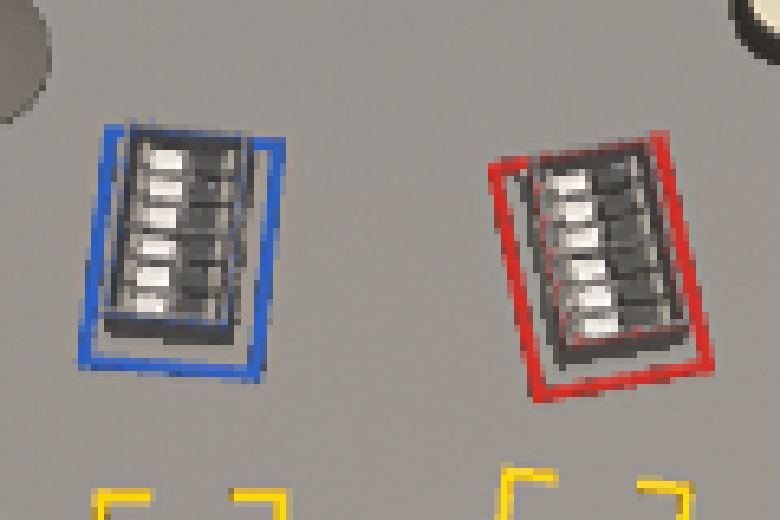

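The crop shows both boxes inside their outlines with about 8 mm of margin and parallel to the tape: blue centred at about (178,235), red at about (605,245).

Run:
```python
from h import *
for n,c in(("red",[(527,163),(641,142),(683,322),(560,345)]),("blue",[(133,130),(252,138),(237,325),(107,320)])):
    p=np.array(c)/6.5-.5+[190,115]; w=cast(p,.042)*1000
    print(n,w.mean(0).round(1), [np.linalg.norm(w[i]-w[i-1]).round(1) for i in range(4)],
      [round(float(np.degrees(np.arctan2(*(w[a]-w[b])[::-1]))),1) for a,b in((0,3),(1,2))])
# front foot line: cast at z=.0
```

```text
red [ 641.4 -108.4] [np.float64(95.0), np.float64(57.7), np.float64(95.0), np.float64(61.3)] [7.9, 10.0]
blue [654.2  98.1] [np.float64(98.8), np.float64(59.3), np.float64(96.8), np.float64(63.5)] [-7.2, -4.8]
```

Request:
jog_arm(
  hand=[0.085,0.085,0.085,0.085,0.085],
  travel=[
    [0,0.006,-0.03],
    [0,0.006,-0.03],
    [0,0,-0.03],
    [0,0,-0.022],
    [0,0,0],
  ],
  yaw=[0,0,0,0,0],
)

```text
time_s: 12.08
position: [0.6268, 0.2948, 0.0187]
tool_rot: [[-1.0, 0.024, -0.003], [0.024, 1.0, -0.001], [0.003, -0.001, -1.0]]
ft_force: [-0.4, -0.7, 0.9]
grip_width: 0.0847
gripper_force: 0.0
```

Request:
jog_arm(
  hand=[0.05,0.05,0.05,0.05,0.05],
  travel=[
    [0,0,0],
    [0,0,0],
    [0,0,0],
    [0,0,0],
    [0,0,0],
  ],
  yaw=[0,0,0,0,0],
  grip_force=40,
)

```text
time_s: 12.7
position: [0.6284, 0.2952, 0.022]
tool_rot: [[-1.0, 0.024, 0.003], [0.024, 1.0, 0.001], [-0.003, 0.001, -1.0]]
ft_force: [-0.7, -0.4, 5.9]
grip_width: 0.0663
gripper_force: 45.6
```

Request:
jog_arm(
  hand=[0.05,0.05,0.05,0.05,0.05],
  travel=[
    [0,0,0.02],
    [0,0,0.035],
    [0,0,0.035],
    [0.005,-0.02,0],
    [0.006,-0.04,0],
  ],
  yaw=[0,0,0,-0.012,-0.02],
)

```text
time_s: 13.32
position: [0.6382, 0.2346, 0.1095]
tool_rot: [[-0.999, 0.055, -0.001], [0.055, 0.999, -0.0], [0.001, -0.0, -1.0]]
ft_force: [0.7, -0.3, -1.0]
grip_width: 0.0665
gripper_force: 45.0
```

Request:
jog_arm(
  hand=[0.05,0.05,0.05,0.05,0.05],
  travel=[
    [0.006,-0.05,0],
    [0.006,-0.045,0],
    [0.004,-0.025,0],
    [0,-0.012,0],
    [0,0,0],
  ],
  yaw=[-0.02,-0.02,-0.01,0,0],
)

```text
time_s: 13.95
position: [0.6543, 0.1025, 0.1097]
tool_rot: [[-0.994, 0.106, -0.001], [0.106, 0.994, 0.0], [0.001, -0.0, -1.0]]
ft_force: [-0.1, 0.8, 0.7]
grip_width: 0.0663
gripper_force: 45.0
```

Run:
```python
from h import *
for n in("top","side"):
    im=look(n); np.save(f"pics/{n}3.npy",im)
    print(n,[r for r in rects(im,"blue",.106,n) ])
s=env.observe(); print(s["position"],s["ft_force"])
t=np.load("pics/top3.npy")[100:200,180:290]; cv2.imwrite("pics/b3.png",cv2.resize(t,None,fx=6,fy=6,interpolation=cv2.INTER_NEAREST)[:,:,::-1])
i=np.load("pics/side3.npy")[100:210,210:340]; cv2.imwrite("pics/b3s.png",cv2.resize(i,None,fx=5,fy=5)[:,:,::-1])
```

```text
top [[600.4, 55.1, 100.4, 33.3, -24.0, 228.3, 161.0], [827.5, -527.1, 56.5, 14.4, -88.8, 414.8, 85.2], [821.3, 625.9, 171.9, 141.8, 45.3, 45.3, 95.5]]
side [[795.9, -575.7, 54.9, 16.3, 89.4, 500.9, 281.1], [338.2, 198.3, 96.4, 83.3, -1.7, 163.2, 146.8], [679.4, 75.0, 45.4, 37.5, 83.9, 286.4, 140.2], [633.1, 96.4, 82.0, 71.6, 83.2, 266.3, 139.6], [762.5, 518.4, 146.6, 101.3, 66.1, 243.0, 80.4]]
[0.65429031 0.10386426 0.1099973 ] [ 1.22054728  0.66061568 -0.79203202]
```

View pics/b3s.png

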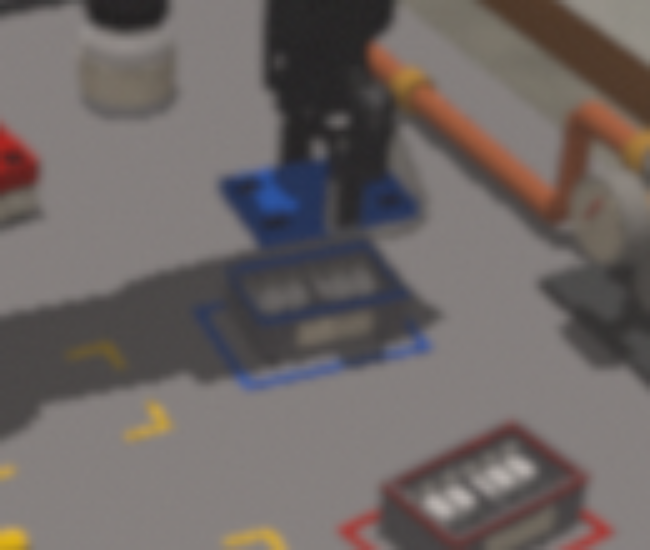

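The side crop shows the blue lid hanging level above the blue box. The box rim corners are at about (230,262), (370,240), (408,290) and (262,322).

Run:
```python
from h import *
f=lambda c,z:cast(np.array(c)/5-.5+[210,100],z,"side")*1000
for n,c in(("blue",[(230,265),(370,241),(408,290),(263,320)]),("red",[(383,484),(513,423),(588,477),(463,543)])):
    w=f(c,.042); print(n,w.round(1).tolist(),w.mean(0).round(1),[np.linalg.norm(w[i]-w[i-1]).round(1) for i in range(4)])
print("lid left,right", f([(221,184),(421,208)],.1065).round(1))
i=np.load("pics/side3.npy"); m=mask(i,"blue")
# lid predicted corners if lid centre = TCP
t=np.radians(-6.1);R=np.array([[np.cos(t),-np.sin(t)],[np.sin(t),np.cos(t)]])
c=np.array([[-52,34],[52,34],[52,-34],[-52,-34]])@R.T/1000+[.6543,.1030]
print("pred lid corners",(c*1000).round(1).tolist())
c2=np.array([[-50,31],[50,31],[50,-31],[-50,-31]])@R.T+[654.3,103]; print("box",c2.round(1).tolist())
```

```text
blue [[611.9, 135.5], [706.6, 120.5], [699.3, 62.2], [602.0, 73.5]] [654.9  97.9] [np.float64(62.7), np.float64(95.9), np.float64(58.8), np.float64(98.0)]
red [[586.9, -92.3], [682.6, -78.7], [692.8, -137.6], [599.9, -153.1]] [ 640.5 -115.4] [np.float64(62.2), np.float64(96.7), np.float64(59.7), np.float64(94.3)]
lid left,right [[601.8 131.7]
 [697.9  55.3]]
pred lid corners [[606.2, 142.3], [709.6, 131.3], [702.4, 63.7], [599.0, 74.7]]
box [[607.9, 139.1], [707.3, 128.5], [700.7, 66.9], [601.3, 77.5]]
```

Request:
jog_arm(
  hand=[0.05,0.05,0.05,0.05,0.05],
  travel=[
    [0,0,-0.014],
    [0,0,-0.014],
    [0,0,-0.014],
    [0,0,-0.004],
    [0,0,-0.003],
  ],
  yaw=[0,0,0,0,0],
)

```text
time_s: 14.68
position: [0.6547, 0.1031, 0.0611]
tool_rot: [[-0.994, 0.106, 0.0], [0.106, 0.994, 0.0], [-0.0, 0.0, -1.0]]
ft_force: [0.3, -0.6, -0.5]
grip_width: 0.0669
gripper_force: 45.0
```

Request:
jog_arm(
  hand=[0.05,0.05,0.05,0.05,0.05],
  travel=[
    [0,0,-0.002],
    [0,0,-0.001],
    [0,0,-0.001],
    [0,0,-0.001],
    [0,0,0],
  ],
  yaw=[0,0,0,0,0],
)

```text
time_s: 15.3
position: [0.6548, 0.103, 0.0569]
tool_rot: [[-0.994, 0.106, 0.001], [0.106, 0.994, -0.0], [-0.001, 0.0, -1.0]]
ft_force: [-0.7, -0.1, 3.9]
grip_width: 0.0663
gripper_force: 45.5
```

Request:
jog_arm(
  hand=[0.085,0.085,0.085,0.085,0.085],
  travel=[
    [0,0,0],
    [0,0,0],
    [0,0,0],
    [0,0,0.03],
    [0,0,0.045],
  ],
  yaw=[0,0,0,0,0],
)

```text
time_s: 15.92
position: [0.654, 0.103, 0.1308]
tool_rot: [[-0.994, 0.106, -0.003], [0.106, 0.994, 0.0], [0.003, -0.0, -1.0]]
ft_force: [0.2, -0.0, 0.2]
grip_width: 0.0849
gripper_force: 0.0
```

Request:
jog_arm(
  hand=[0.085,0.085,0.085,0.085,0.085],
  travel=[
    [-0.019,-0.05,0],
    [-0.02,-0.052,0],
    [-0.02,-0.052,0],
    [-0.02,-0.052,0],
    [-0.02,-0.052,0],
  ],
  yaw=[0.01,0.01,0.01,0.008,0],
)

```text
time_s: 16.55
position: [0.5548, -0.1565, 0.1314]
tool_rot: [[-0.998, 0.068, 0.0], [0.068, 0.998, -0.0], [-0.0, -0.0, -1.0]]
ft_force: [0.4, -0.2, 0.4]
grip_width: 0.0849
gripper_force: 0.0
```

Request:
jog_arm(
  hand=[0.085,0.085,0.085,0.085,0.085],
  travel=[
    [-0.02,-0.052,0],
    [-0.02,-0.052,0],
    [-0.02,-0.05,0],
    [0,0,-0.03],
    [0,0,-0.03],
  ],
  yaw=[0,0,0,0,0],
)

```text
time_s: 17.18
position: [0.4953, -0.3098, 0.0707]
tool_rot: [[-0.998, 0.069, 0.001], [0.069, 0.998, -0.001], [-0.001, -0.0, -1.0]]
ft_force: [0.2, 0.1, -0.1]
grip_width: 0.0851
gripper_force: 0.0
```

Run:
```python
from h import *
for n in("top","side"):
    im=look(n); np.save(f"pics/{n}4.npy",im)
    for c in("red","blue"):
        for z in (.018,.048,.053): print(n,c,z,[r for r in rects(im,c,z,n) if abs(r[1])<450 and r[0]<700])
s=env.observe(); print(s["position"])
t=np.load("pics/side4.npy")[100:210,130:290]; cv2.imwrite("pics/b4.png",cv2.resize(t,None,fx=5,fy=5)[:,:,::-1])
```

```text
top red 0.018 [[503.2, 334.1, 112.1, 77.2, 4.6, 144.0, 199.5], [644.4, -148.7, 128.1, 13.1, 8.9, 294.3, 152.5]]
top red 0.048 [[496.9, 324.3, 109.0, 75.0, 4.6, 144.0, 199.5], [634.2, -145.1, 124.5, 12.8, 8.9, 294.3, 152.5]]
top red 0.053 [[495.8, 322.6, 108.5, 74.7, 4.6, 144.0, 199.5], [632.5, -144.5, 123.9, 12.7, 8.9, 294.3, 152.5]]
top blue 0.018 [[365.5, 307.5, 107.9, 74.8, -1.7, 150.9, 242.7], [652.9, 100.7, 135.4, 94.1, -6.1, 217.6, 152.9]]
top blue 0.048 [[363.1, 298.4, 104.9, 72.7, -1.7, 150.9, 242.7], [642.5, 97.3, 131.6, 91.5, -6.1, 217.6, 152.9]]
top blue 0.053 [[362.7, 296.8, 104.4, 72.4, -1.7, 150.9, 242.7], [640.7, 96.8, 131.0, 91.1, -6.1, 217.6, 152.9]]
side red 0.018 [[432.6, -302.8, 228.6, 92.3, -1.8, 278.0, 278.3], [509.4, 361.7, 119.5, 103.9, 3.3, 198.7, 133.2]]
side red 0.048 [[419.0, -322.7, 219.1, 88.5, -1.8, 278.0, 278.3], [688.7, -361.2, 54.0, 25.4, 48.9, 382.5, 248.5], [492.7, 314.4, 114.6, 99.6, 3.3, 198.7, 133.2]]
side red 0.053 [[416.8, -326.0, 217.6, 87.9, -1.8, 278.0, 278.3], [684.5, -364.2, 53.6, 25.2, 48.9, 382.5, 248.5], [489.9, 306.6, 113.8, 98.9, 3.3, 198.7, 133.2]]
side blue 0.018 [[371.0, 333.1, 112.3, 95.7, -1.7, 163.3, 146.5]]
side blue 0.048 [[360.0, 287.1, 107.6, 91.7, -1.7, 163.3, 146.5]]
side blue 0.053 [[358.1, 279.4, 106.9, 91.0, -1.7, 163.3, 146.5]]
[ 0.49434344 -0.30811878  0.0686571 ]
```

View pics/b4.png

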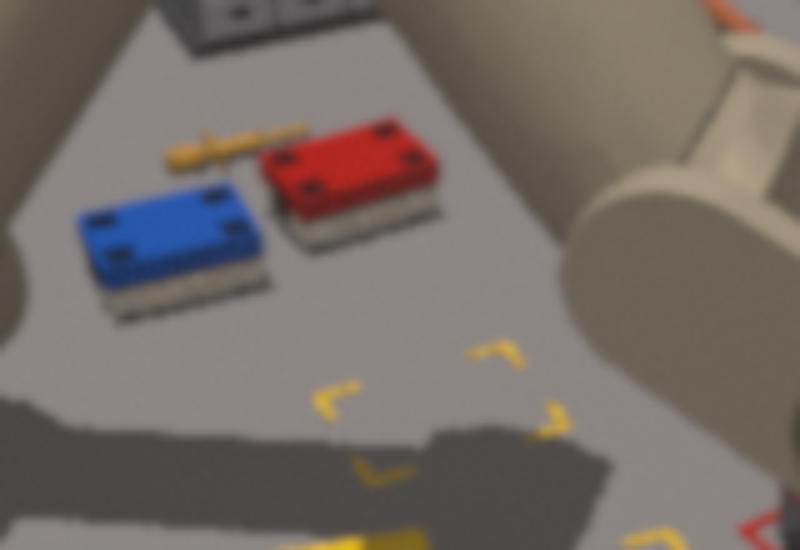

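The crop shows the blue and red left-hand tubs still at their starting spots; the arm hides the stores.

Request:
jog_arm(
  hand=[0.085,0.085,0.085,0.085,0.085],
  travel=[
    [0,0,-0.02],
    [0,0,-0.02],
    [0,0,-0.011],
    [0,0,0],
    [0,0,0],
  ],
  yaw=[0,0,0,0,0],
)

```text
time_s: 17.9
position: [0.496, -0.3093, 0.0213]
tool_rot: [[-0.998, 0.068, 0.001], [0.068, 0.998, -0.001], [-0.001, -0.001, -1.0]]
ft_force: [-0.7, 0.2, 0.1]
grip_width: 0.085
gripper_force: 0.0
```

Request:
jog_arm(
  hand=[0.05,0.05,0.05,0.05,0.05],
  travel=[
    [0,0,0],
    [0,0,0],
    [0,0,0],
    [0,0,0],
    [0,0,0],
  ],
  yaw=[0,0,0,0,0],
)

```text
time_s: 18.52
position: [0.4959, -0.3092, 0.0214]
tool_rot: [[-0.998, 0.068, 0.001], [0.068, 0.998, -0.001], [-0.001, -0.001, -1.0]]
ft_force: [-0.9, 0.4, 5.4]
grip_width: 0.0663
gripper_force: 44.6
```

Request:
jog_arm(
  hand=[0.05,0.05,0.05,0.05,0.05],
  travel=[
    [0,0,0.02],
    [0,0,0.035],
    [0,0,0.035],
    [0.018,0.025,0],
    [0.028,0.038,0],
  ],
  yaw=[0,0,0,0.03,0.04],
)

```text
time_s: 19.15
position: [0.5418, -0.2462, 0.1112]
tool_rot: [[-1.0, -0.001, 0.001], [-0.001, 1.0, -0.001], [-0.001, -0.001, -1.0]]
ft_force: [0.6, 1.2, -1.9]
grip_width: 0.0664
gripper_force: 45.5
```

Request:
jog_arm(
  hand=[0.05,0.05,0.05,0.05,0.05],
  travel=[
    [0.032,0.044,0],
    [0.032,0.044,0],
    [0.024,0.032,0],
    [0.012,0.016,0],
    [0,0,0],
  ],
  yaw=[0.04,0.04,0.04,0.032,0],
)

```text
time_s: 19.77
position: [0.6418, -0.1095, 0.1102]
tool_rot: [[-0.988, -0.155, -0.0], [-0.155, 0.988, -0.0], [0.0, -0.0, -1.0]]
ft_force: [0.9, 0.1, -0.9]
grip_width: 0.0666
gripper_force: 45.6
```

Request:
jog_arm(
  hand=[0.05,0.05,0.05,0.05,0.05],
  travel=[
    [0,0,-0.014],
    [0,0,-0.014],
    [0,0,-0.014],
    [0,0,-0.004],
    [0,0,-0.004],
  ],
  yaw=[0,0,0,0,0],
)

```text
time_s: 20.4
position: [0.6417, -0.1101, 0.0601]
tool_rot: [[-0.988, -0.153, 0.0], [-0.153, 0.988, -0.0], [-0.0, -0.0, -1.0]]
ft_force: [0.9, -0.2, -0.3]
grip_width: 0.0662
gripper_force: 45.5
```

Request:
jog_arm(
  hand=[0.05,0.05,0.05,0.05,0.05],
  travel=[
    [0,0,-0.001],
    [0,0,-0.001],
    [0,0,-0.001],
    [0,0,-0.001],
    [0,0,0],
  ],
  yaw=[0,0,0,0,0],
)

```text
time_s: 21.02
position: [0.6417, -0.11, 0.0565]
tool_rot: [[-0.988, -0.154, 0.0], [-0.154, 0.988, -0.0], [-0.0, -0.0, -1.0]]
ft_force: [0.3, 0.6, -0.7]
grip_width: 0.0668
gripper_force: 45.6
```

Request:
jog_arm(
  hand=[0.05,0.085,0.085,0.085,0.085],
  travel=[
    [0,0,-0.001],
    [0,0,0],
    [0,0,0],
    [0,0,0],
    [0,0,0.045],
  ],
  yaw=[0,0,0,0,0],
)

```text
time_s: 21.65
position: [0.6401, -0.1095, 0.0976]
tool_rot: [[-0.988, -0.153, -0.007], [-0.153, 0.988, 0.003], [0.007, 0.004, -1.0]]
ft_force: [-0.4, -1.2, 0.9]
grip_width: 0.0851
gripper_force: 0.0
```

Request:
jog_arm(
  hand=[0.085,0.085,0.085,0.085,0.085],
  travel=[
    [0,0,0.045],
    [-0.06,0,0],
    [-0.06,0,0],
    [-0.06,0,0],
    [-0.06,0,0],
  ],
  yaw=[0,-0.025,-0.025,-0.025,-0.028],
)

```text
time_s: 22.28
position: [0.3998, -0.1097, 0.1454]
tool_rot: [[-0.999, -0.051, 0.0], [-0.051, 0.999, -0.0], [-0.0, -0.0, -1.0]]
ft_force: [-0.4, -1.2, -0.4]
grip_width: 0.085
gripper_force: 0.0
```

Run:
```python
from h import *
for n in("top","side"):
    im=look(n); np.save(f"pics/{n}5.npy",im)
    for c in("red","blue"):
        for z in (.048,.053): print(n,c,z,[r for r in rects(im,c,z,n) if abs(r[1])<450 and r[0]<700])
a=np.load("pics/top5.npy")[120:200,190:310]; b=np.load("pics/side5.npy")[130:240,210:340]
v=np.vstack([cv2.resize(a,(520,290)),cv2.resize(b,(520,310))]); cv2.imwrite("pics/b5.png",v[:,:,::-1])
```

```text
top red 0.048 [[367.5, -314.9, 106.9, 74.2, 3.0, 354.3, 236.1], [496.8, 324.2, 109.6, 74.8, 5.0, 144.0, 199.5], [629.2, -105.5, 132.7, 92.6, 8.9, 281.8, 155.3]]
top red 0.053 [[367.1, -313.5, 106.3, 73.9, 3.0, 354.3, 236.1], [495.8, 322.5, 109.1, 74.5, 5.0, 144.0, 199.5], [627.5, -105.1, 132.1, 92.1, 8.9, 281.8, 155.3]]
top blue 0.048 [[373.5, 298.0, 84.1, 72.6, -1.7, 153.1, 236.5], [642.5, 97.3, 131.6, 91.5, -6.1, 217.6, 152.9]]
top blue 0.053 [[373.0, 296.5, 83.7, 72.3, -1.7, 153.1, 236.5], [640.7, 96.8, 131.0, 91.1, -6.1, 217.6, 152.9]]
side red 0.048 [[364.2, -322.0, 111.7, 78.6, 3.1, 253.0, 286.2], [688.5, -361.3, 53.7, 25.3, 48.9, 382.5, 248.5], [607.4, -153.2, 123.1, 89.7, 8.9, 304.0, 212.4], [640.1, -112.9, 116.4, 80.7, 8.6, 306.4, 193.9], [477.2, 312.5, 101.8, 80.8, 89.3, 194.1, 134.1]]
side red 0.053 [[362.4, -325.3, 110.9, 78.1, 3.1, 253.0, 286.2], [684.4, -364.3, 53.3, 25.2, 48.9, 382.5, 248.5], [603.8, -157.7, 122.2, 89.1, 8.9, 304.0, 212.4], [636.3, -117.7, 115.5, 80.1, 8.6, 306.4, 193.9], [474.5, 304.7, 101.1, 80.2, 89.3, 194.1, 134.1]]
side blue 0.048 [[653.3, 98.5, 110.2, 87.3, -6.8, 272.3, 154.0], [360.0, 287.0, 107.5, 91.7, -2.0, 163.2, 146.6]]
side blue 0.053 [[649.4, 92.2, 109.4, 86.7, -6.8, 272.3, 154.0], [358.1, 279.3, 106.7, 91.1, -2.0, 163.2, 146.6]]
```

View pics/b5.png

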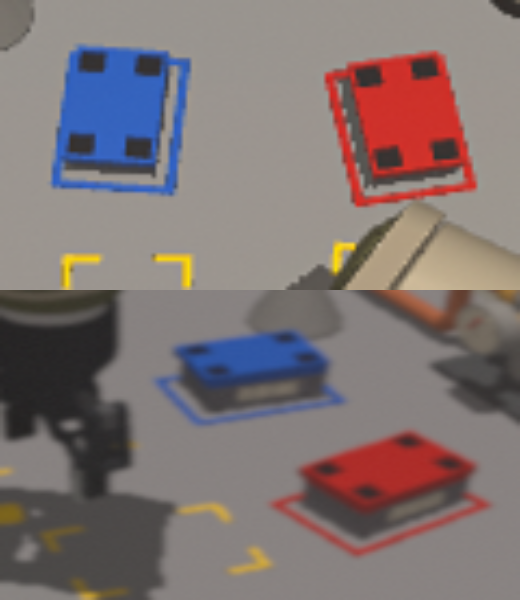

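The picture shows both lids lying flat on their boxes, with the boxes inside the tape outlines and the dark recesses clear in both views. Next I measure the recess centres on the lids and tubs.

```bash
cat >> h.py <<'E'
def recess(im,near,z,n="top",r=75,up=6):
    """mean of 4 dark recess centroids on the coloured plate around world xy near(mm), and long-axis angle"""
    c=proj([near[0]/1000,near[1]/1000,z],n)[0]; x0,y0=(c-35).astype(int); k=im[max(y0,0):y0+70,max(x0,0):x0+70]
    x0,y0=max(x0,0),max(y0,0)
    b=cv2.resize(k,None,fx=up,fy=up,interpolation=cv2.INTER_CUBIC)
    v=cv2.cvtColor(b,cv2.COLOR_RGB2HSV)[:,:,2]; s=b.astype(int); ch=np.ptp(s,axis=2)
    cm=(ch>70).astype(np.uint8)
    dark=((ch<70)&(v<110)).astype(np.uint8)
    nn,lab,st,ce=cv2.connectedComponentsWithStats(dark)
    out=[]
    for i in range(1,nn):
        if not 10<st[i,4]/up**2<70: continue
        g=cv2.dilate((lab==i).astype(np.uint8),np.ones((13,13)))-(lab==i)
        if cm[g>0].mean()<.6: continue
        out.append((ce[i]+.5)/up-.5+[x0,y0])
    w=cast(out,z,n)*1000 if out else np.zeros((0,2))
    w=np.array([p for p in w if np.hypot(*(p-near))<r])
    if len(w)!=4: return len(w),w.round(1).tolist()
    w=w[np.argsort(w[:,0])]; lo=w[:2][np.argsort(w[:2,1])]; hi=w[2:][np.argsort(w[2:,1])]
    d=(hi-lo).mean(0); return w.mean(0).round(1).tolist(),round(float(np.degrees(np.arctan2(d[1],d[0]))),1)
E
python3 - <<'E'
from h import *
t=np.load("pics/top5.npy"); s=np.load("pics/side5.npy"); t4=np.load("pics/top4.npy")
for n,p,z in(("lidR",(641,-110),.053),("lidB",(654,103),.053),("tubR1",(369,-315),.048),("tubR2",(498,325),.048),("tubB",(364,299),.048)):
    print(n,"top",recess(t,p,z-.003),recess(t4,p,z-.003),"side",recess(s,p,z-.003,"side"))
for z in(.018,): print(recess(np.load("pics/top0.npy"),(496,-309),z-.003),recess(np.load("pics/top0.npy"),(628,296),z-.003))
E
```

```text
lidR top ([642.1, -111.5], 8.9) (0, []) side ([642.1, -110.0], 8.8)
lidB top ([655.1, 101.8], -6.0) ([655.1, 101.7], -6.0) side (1, [[614.6, 85.1]])
tubR1 top ([367.9, -317.4], 3.0) (0, []) side ([368.2, -316.0], 3.0)
tubR2 top ([498.3, 327.1], 4.7) ([498.3, 327.1], 4.7) side (0, [])
tubB top (2, [[402.1, 320.4], [401.0, 278.3]]) ([363.5, 300.6], -2.0) side (1, [[401.2, 277.5]])
([496.1, -309.5], -3.2) ([628.7, 295.9], -1.4)
```

Request:
jog_arm(
  hand=[0.085,0.085,0.085,0.085,0.085],
  travel=[
    [-0.006,-0.04,0],
    [-0.007,-0.042,0],
    [-0.007,-0.042,0],
    [-0.007,-0.042,0],
    [-0.007,-0.041,0],
  ],
  yaw=[0,0,0,0,0],
)

```text
time_s: 23.0
position: [0.3676, -0.3187, 0.1454]
tool_rot: [[-0.999, -0.051, 0.001], [-0.051, 0.999, -0.001], [-0.0, -0.001, -1.0]]
ft_force: [-0.2, 0.5, 0.6]
grip_width: 0.0846
gripper_force: 0.0
```

Request:
jog_arm(
  hand=[0.085,0.085,0.085,0.085,0.085],
  travel=[
    [0,0,-0.03],
    [0,0,-0.03],
    [0,0,-0.03],
    [0,0,-0.019],
    [0,0,0],
  ],
  yaw=[0,0,0,0,0],
)

```text
time_s: 23.62
position: [0.3676, -0.3168, 0.0354]
tool_rot: [[-0.999, -0.051, -0.001], [-0.051, 0.999, 0.002], [0.001, 0.002, -1.0]]
ft_force: [0.1, 0.0, 0.2]
grip_width: 0.0851
gripper_force: 0.0
```

Request:
jog_arm(
  hand=[0.05,0.05,0.05,0.05,0.05],
  travel=[
    [0,0,0],
    [0,0,0],
    [0,0,0],
    [0,0,0],
    [0,0,0],
  ],
  yaw=[0,0,0,0,0],
  grip_force=80,
)

```text
time_s: 24.25
position: [0.3681, -0.3174, 0.0376]
tool_rot: [[-0.999, -0.051, 0.002], [-0.051, 0.999, -0.002], [-0.001, -0.002, -1.0]]
ft_force: [-0.0, 1.2, 6.0]
grip_width: 0.0669
gripper_force: 90.3
```

Request:
jog_arm(
  hand=[0.05,0.05,0.05,0.05,0.05],
  travel=[
    [0,0,0.02],
    [0,0,0.035],
    [0,0,0.035],
    [0.02,0.015,0],
    [0.034,0.0255,0],
  ],
  yaw=[0,0,0,0.01,0.015],
)

```text
time_s: 24.88
position: [0.4218, -0.2766, 0.1273]
tool_rot: [[-0.997, -0.074, 0.001], [-0.074, 0.997, -0.001], [-0.001, -0.001, -1.0]]
ft_force: [0.3, -1.0, -3.1]
grip_width: 0.0665
gripper_force: 91.3
```

Request:
jog_arm(
  hand=[0.05,0.05,0.05,0.05,0.05],
  travel=[
    [0.04,0.03,0],
    [0.04,0.03,0],
    [0.04,0.03,0],
    [0.04,0.03,0],
    [0.03,0.0225,0],
  ],
  yaw=[0.015,0.015,0.015,0.015,0.018],
)

```text
time_s: 25.5
position: [0.6128, -0.1323, 0.1266]
tool_rot: [[-0.988, -0.155, 0.0], [-0.155, 0.988, -0.0], [-0.0, -0.0, -1.0]]
ft_force: [-0.2, -1.5, -3.5]
grip_width: 0.0664
gripper_force: 91.1
```

Request:
jog_arm(
  hand=[0.05,0.05,0.05,0.05,0.05],
  travel=[
    [0.02,0.015,0],
    [0.01,0.0085,0],
    [0,0,0],
    [0,0,-0.015],
    [0,0,-0.015],
  ],
  yaw=[0,0,0,0,0],
)

```text
time_s: 26.12
position: [0.6408, -0.1111, 0.0951]
tool_rot: [[-0.988, -0.153, -0.001], [-0.153, 0.988, 0.0], [0.001, 0.0, -1.0]]
ft_force: [-0.7, 0.7, -4.3]
grip_width: 0.0668
gripper_force: 91.2
```

Run:
```python
from h import *
s=env.observe(); print(np.round(s["position"],4),s["ft_force"],s["grip_width"])
for n in("top","side"):
    im=look(n); np.save(f"pics/{n}6.npy",im)
    print(n,recess(im,(642,-110),.105,n),[r for r in rects(im,"red",.106,n)])
a=np.load("pics/top6.npy")[110:200,230:350]; b=np.load("pics/side6.npy")[110:240,230:380]
v=np.vstack([cv2.resize(a,(400,300)),cv2.resize(b,(346,300))[:, :346] if 0 else cv2.resize(b,(400,300))]); cv2.imwrite("pics/b6.png",v[:,:,::-1])
```

```text
[ 0.6408 -0.1111  0.0951] [-0.74701219  0.71524575 -4.27056854] 0.06675176306954864
top (0, []) [[482.3, 332.8, 103.2, 17.8, 6.7, 133.8, 200.3], [482.7, -432.5, 65.8, 26.6, 4.1, 396.4, 193.7], [827.1, 520.6, 59.7, 16.9, 88.6, 79.0, 92.7]]
side (0, []) [[450.8, -513.1, 66.0, 22.7, 4.1, 344.9, 325.3], [643.7, -400.8, 49.7, 23.4, 21.2, 382.6, 248.4], [565.4, -206.1, 112.0, 81.2, 9.0, 304.1, 212.7], [585.7, -190.6, 112.0, 65.8, -22.2, 306.0, 199.1], [622.1, -124.0, 105.6, 83.0, 9.9, 302.4, 181.5], [460.3, 223.7, 106.7, 91.2, 4.0, 198.8, 133.2]]
```

View pics/b6.png

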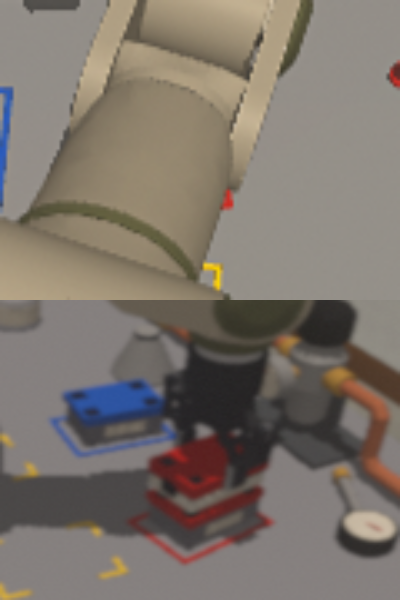

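The side crop shows the red tub hanging squarely over the red lid at about (205,480).

Request:
jog_arm(
  hand=[0.05,0.05,0.05,0.05,0.05],
  travel=[
    [0,0,-0.003],
    [0,0,-0.003],
    [0,0,-0.002],
    [0,0,-0.002],
    [0,0,0],
  ],
  yaw=[0,0,0,0,0],
)

```text
time_s: 26.85
position: [0.6416, -0.1105, 0.0863]
tool_rot: [[-0.988, -0.154, -0.0], [-0.154, 0.988, 0.0], [0.0, 0.0, -1.0]]
ft_force: [0.2, -0.9, -4.2]
grip_width: 0.0666
gripper_force: 91.1
```

Request:
jog_arm(
  hand=[0.05,0.05,0.05,0.05,0.05],
  travel=[
    [0,0,-0.001],
    [0,0,-0.001],
    [0,0,0],
    [0,0,0],
    [0,0,0],
  ],
  yaw=[0,0,0,0,0],
)

```text
time_s: 27.48
position: [0.6417, -0.1105, 0.0847]
tool_rot: [[-0.988, -0.154, 0.0], [-0.154, 0.988, -0.0], [-0.0, -0.0, -1.0]]
ft_force: [-1.6, 0.8, 1.7]
grip_width: 0.0661
gripper_force: 91.5
```

Request:
jog_arm(
  hand=[0.085,0.085,0.085,0.085,0.085],
  travel=[
    [0,0,0],
    [0,0,0],
    [0,0,0.01],
    [0,0,0.04],
    [0,0,0.05],
  ],
  yaw=[0,0,0,0,0],
)

```text
time_s: 28.1
position: [0.6413, -0.1104, 0.1855]
tool_rot: [[-0.988, -0.154, -0.001], [-0.154, 0.988, 0.0], [0.001, 0.001, -1.0]]
ft_force: [-0.3, 0.1, -0.3]
grip_width: 0.0848
gripper_force: 0.0
```

Request:
jog_arm(
  hand=[0.085,0.085,0.085,0.085,0.085],
  travel=[
    [-0.045,0.02,0],
    [-0.045,0.02,0],
    [-0.045,0.02,0],
    [-0.045,0.02,0],
    [-0.045,0.02,0],
  ],
  yaw=[-0.037,-0.037,-0.038,-0.038,-0.038],
)

```text
time_s: 28.72
position: [0.4153, -0.0099, 0.185]
tool_rot: [[-0.999, 0.035, 0.002], [0.035, 0.999, -0.0], [-0.002, -0.0, -1.0]]
ft_force: [-0.0, 0.0, 1.7]
grip_width: 0.085
gripper_force: 0.0
```

Run:
```python
from h import *
s=env.observe(); print(np.round(s["position"],4),np.round(s["tool_rot"],3)[:2].tolist())
for n in("top","side"):
    im=look(n); np.save(f"pics/{n}7.npy",im)
    for m,p,z in(("stackR",(642,-111),.092),("lidB",(655,102),.05),("tubR2",(498,327),.045),("tubB",(364,300),.045)): print(n,m,recess(im,p,z,n))
    if n=="top": print(rects(im,"red",.048,n),rects(im,"blue",.048,n))
```

```text
[ 0.4153 -0.0099  0.185 ] [[-0.999, 0.035, 0.002], [0.035, 0.999, -0.0]]
top stackR ([641.9, -111.8], 8.9)
top lidB ([655.1, 101.7], -6.0)
top tubR2 ([498.3, 327.1], 4.7)
top tubB (3, [[402.1, 320.4], [401.0, 278.3], [326.0, 322.8]])
[[494.8, -456.9, 69.6, 27.6, 4.2, 396.5, 193.8], [496.9, 324.2, 109.4, 74.8, 5.0, 144.0, 199.5], [637.9, -106.6, 149.2, 97.6, 8.7, 282.2, 152.9], [859.3, 552.2, 63.5, 18.7, 87.6, 79.2, 92.8]] [[363.1, 298.3, 104.9, 72.7, -1.8, 150.9, 242.7], [642.5, 97.3, 131.6, 91.5, -6.1, 219.2, 154.8], [859.7, -556.7, 59.8, 15.2, -88.8, 414.9, 85.2], [853.1, 663.6, 182.0, 150.1, 45.3, 45.3, 95.5]]
side stackR ([642.1, -110.5], 8.5)
side lidB (0, [])
side tubR2 (0, [])
side tubB (1, [[326.2, 325.9]])
```

Request:
jog_arm(
  hand=[0.085,0.085,0.085,0.085,0.085],
  travel=[
    [-0.0105,0.061,0],
    [-0.0105,0.061,0],
    [-0.0105,0.061,0],
    [-0.011,0.061,0],
    [-0.011,0.061,0],
  ],
  yaw=[0,0,0,0,0],
)

```text
time_s: 29.45
position: [0.3633, 0.2969, 0.1852]
tool_rot: [[-0.999, 0.034, 0.002], [0.034, 0.999, 0.001], [-0.002, 0.001, -1.0]]
ft_force: [0.6, 0.2, -0.4]
grip_width: 0.0853
gripper_force: 0.0
```

Request:
jog_arm(
  hand=[0.085,0.085,0.085,0.085,0.085],
  travel=[
    [0,0.006,0],
    [0,0,-0.04],
    [0,0,-0.04],
    [0,0,-0.04],
    [0,0,-0.01],
  ],
  yaw=[0,0,0,0,0],
)

```text
time_s: 30.08
position: [0.3632, 0.2997, 0.053]
tool_rot: [[-0.999, 0.035, -0.003], [0.035, 0.999, -0.001], [0.003, -0.001, -1.0]]
ft_force: [0.0, 0.7, 0.4]
grip_width: 0.0849
gripper_force: 0.0
```

Request:
jog_arm(
  hand=[0.085,0.085,0.05,0.05,0.05],
  travel=[
    [0,0,-0.018],
    [0,0,0],
    [0,0,0],
    [0,0,0],
    [0,0,0],
  ],
  yaw=[0,0,0,0,0],
)

```text
time_s: 30.7
position: [0.364, 0.3007, 0.0381]
tool_rot: [[-0.999, 0.034, 0.003], [0.034, 0.999, 0.001], [-0.003, 0.001, -1.0]]
ft_force: [-0.5, -1.7, 8.5]
grip_width: 0.0664
gripper_force: 88.7
```

Request:
jog_arm(
  hand=[0.05,0.05,0.05,0.05,0.05],
  travel=[
    [0,0,0],
    [0,0,0],
    [0,0,0],
    [0,0,0],
    [0,0,0],
  ],
  yaw=[0,0,0,0,0],
)

```text
time_s: 31.32
position: [0.364, 0.3007, 0.0381]
tool_rot: [[-0.999, 0.034, 0.003], [0.034, 0.999, 0.001], [-0.003, 0.001, -1.0]]
ft_force: [-0.3, -1.7, 8.5]
grip_width: 0.0668
gripper_force: 88.7
```

Request:
jog_arm(
  hand=[0.05,0.05,0.05,0.05,0.05],
  travel=[
    [0,0,0.02],
    [0,0,0.035],
    [0,0,0.035],
    [0.02,-0.014,0],
    [0.0335,-0.023,0],
  ],
  yaw=[0,0,0,0,0],
)

```text
time_s: 31.95
position: [0.4167, 0.2636, 0.1278]
tool_rot: [[-0.999, 0.032, 0.002], [0.032, 0.999, 0.001], [-0.002, 0.001, -1.0]]
ft_force: [0.7, 0.7, -2.5]
grip_width: 0.0662
gripper_force: 91.2
```

Request:
jog_arm(
  hand=[0.05,0.05,0.05,0.05,0.05],
  travel=[
    [0.042,-0.028,0],
    [0.042,-0.028,0],
    [0.042,-0.028,0],
    [0.042,-0.028,0],
    [0.037,-0.025,0],
  ],
  yaw=[-0.014,-0.014,-0.014,-0.014,-0.014],
)

```text
time_s: 32.58
position: [0.6229, 0.1252, 0.1272]
tool_rot: [[-0.995, 0.105, 0.001], [0.105, 0.995, -0.0], [-0.001, 0.0, -1.0]]
ft_force: [1.2, 0.7, -2.8]
grip_width: 0.0663
gripper_force: 91.0
```

Request:
jog_arm(
  hand=[0.05,0.05,0.05,0.05,0.05],
  travel=[
    [0.022,-0.015,0],
    [0.011,-0.009,0],
    [0,0,0],
    [0,0,-0.015],
    [0,0,-0.015],
  ],
  yaw=[0,0,0,0,0],
)

```text
time_s: 33.2
position: [0.6537, 0.1033, 0.0951]
tool_rot: [[-0.995, 0.103, -0.001], [0.103, 0.995, 0.0], [0.001, 0.0, -1.0]]
ft_force: [-0.5, 1.3, -3.2]
grip_width: 0.0663
gripper_force: 91.0
```

Request:
jog_arm(
  hand=[0.05,0.05,0.05,0.05,0.05],
  travel=[
    [0,0,-0.002],
    [0,0,-0.002],
    [0,0,-0.001],
    [0,0,0],
    [0,0,0],
  ],
  yaw=[0,0,0,0,0],
)

```text
time_s: 33.83
position: [0.6547, 0.1025, 0.0916]
tool_rot: [[-0.995, 0.104, 0.0], [0.104, 0.995, 0.0], [-0.0, 0.0, -1.0]]
ft_force: [0.4, 0.3, -3.0]
grip_width: 0.0664
gripper_force: 91.0
```

Request:
jog_arm(
  hand=[0.05,0.05,0.05,0.05,0.05],
  travel=[
    [0.0005,0,-0.002],
    [0,0,-0.002],
    [0,0,-0.001],
    [0,0,-0.001],
    [0,0,-0.001],
  ],
  yaw=[0,0,0,0,0],
)

```text
time_s: 34.45
position: [0.6552, 0.1025, 0.0851]
tool_rot: [[-0.995, 0.104, 0.0], [0.104, 0.995, -0.0], [-0.0, 0.0, -1.0]]
ft_force: [-3.4, -1.1, 9.0]
grip_width: 0.0666
gripper_force: 92.0
```

Request:
jog_arm(
  hand=[0.085,0.085,0.085,0.085,0.085],
  travel=[
    [0,0,0],
    [0,0,0],
    [0,0,0.01],
    [0,0,0.04],
    [0,0,0.05],
  ],
  yaw=[0,0,0,0,0],
)

```text
time_s: 35.08
position: [0.6548, 0.1025, 0.1854]
tool_rot: [[-0.995, 0.104, -0.001], [0.104, 0.995, 0.0], [0.001, -0.0, -1.0]]
ft_force: [0.1, -0.4, 0.4]
grip_width: 0.0849
gripper_force: 0.0
```

Request:
jog_arm(
  hand=[0.085,0.085,0.085,0.085,0.085],
  travel=[
    [-0.05,0,0],
    [-0.05,0,0],
    [-0.05,0,0],
    [-0.05,0,0],
    [0,0,0],
  ],
  yaw=[0.037,0.037,0.037,0.037,0.039],
)

```text
time_s: 35.7
position: [0.4522, 0.1029, 0.1853]
tool_rot: [[-0.996, -0.085, -0.0], [-0.085, 0.996, 0.0], [0.0, 0.0, -1.0]]
ft_force: [0.1, -0.2, 0.2]
grip_width: 0.0848
gripper_force: 0.0
```

Run:
```python
from h import *
s=env.observe(); print(np.round(s["position"],4),np.round(s["tool_rot"],3)[:2].tolist())
for n in("top","side"):
    im=look(n); np.save(f"pics/{n}8.npy",im)
    for m,p,z in(("stackR",(642,-111),.092),("stackB",(655,102),.092),("tubR2",(498,327),.045)): print(n,m,recess(im,p,z,n))
    if n=="top": print(rects(im,"red",.048,n))
b=np.load("pics/side8.npy")[100:230,210:370]; cv2.imwrite("pics/b8.png",cv2.resize(b,None,fx=4,fy=4)[:,:,::-1])
```

```text
[0.4522 0.1029 0.1853] [[-0.996, -0.085, -0.0], [-0.085, 0.996, 0.0]]
top stackR ([641.9, -111.8], 8.9)
top stackB (3, [[694.8, 118.2], [690.4, 76.8], [619.2, 126.1]])
top tubR2 ([498.3, 327.8], 3.6)
[[494.8, -456.9, 69.6, 27.6, 4.2, 396.5, 193.7], [496.6, 325.8, 109.9, 73.7, 2.7, 142.9, 199.0], [638.0, -106.6, 149.1, 97.6, 8.7, 282.2, 152.9], [859.3, 552.2, 63.3, 18.8, 87.5, 79.1, 92.7]]
side stackR ([642.1, -110.4], 8.5)
side stackB (0, [])
side tubR2 (1, [[461.5, 301.9]])
```

View pics/b8.png

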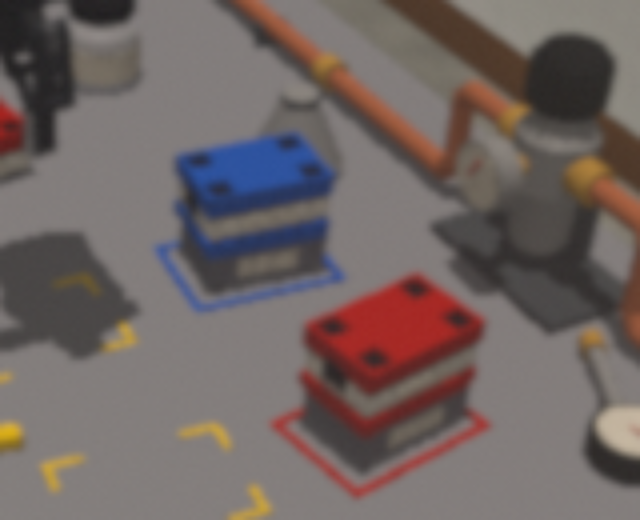

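Both stacks look seated and level. The second red tub's reading has shifted, so it may be getting knocked right now. I'll wait a moment and measure it again.

Request:
jog_arm(
  hand=[0.085,0.085,0.085,0.085,0.085],
  travel=[
    [0,0,0],
    [0,0,0],
    [0,0,0],
    [0,0,0],
    [0,0,0],
  ],
  yaw=[0,0,0,0,0],
)

```text
time_s: 36.42
position: [0.4551, 0.1025, 0.1843]
tool_rot: [[-0.997, -0.083, -0.0], [-0.083, 0.997, -0.0], [0.0, -0.0, -1.0]]
ft_force: [1.1, -0.2, 0.1]
grip_width: 0.085
gripper_force: 0.0
```

Run:
```python
from h import *
for k in range(2):
    im=look(); print(recess(im,(498,327),.045),[r for r in rects(im,"red",.048) if r[5]<200])
```

```text
([498.4, 327.8], 3.7) [[496.6, 325.8, 109.9, 73.7, 2.7, 143.0, 199.1], [859.3, 552.1, 63.5, 18.8, 87.6, 79.2, 92.8]]
([498.4, 327.7], 3.7) [[496.6, 325.8, 109.9, 73.7, 2.7, 143.0, 199.1], [859.3, 552.2, 63.4, 18.8, 87.6, 79.1, 92.7]]
```

Request:
jog_arm(
  hand=[0.085,0.085,0.085,0.085,0.085],
  travel=[
    [0.011,0.057,0],
    [0.011,0.057,0],
    [0.011,0.057,0],
    [0.01,0.0535,0],
    [0,0,-0.02],
  ],
  yaw=[0,0,0,0,0],
)

```text
time_s: 37.15
position: [0.4986, 0.3305, 0.1646]
tool_rot: [[-0.996, -0.087, 0.003], [-0.087, 0.996, 0.002], [-0.003, 0.001, -1.0]]
ft_force: [0.4, 0.4, -0.1]
grip_width: 0.085
gripper_force: 0.0
```

Request:
jog_arm(
  hand=[0.085,0.085,0.085,0.085,0.085],
  travel=[
    [0,0,-0.035],
    [0,0,-0.035],
    [0,0,-0.03],
    [0,0,-0.028],
    [0,0,0],
  ],
  yaw=[0,0,0,0,0],
)

```text
time_s: 37.78
position: [0.4972, 0.3267, 0.0346]
tool_rot: [[-0.997, -0.083, -0.004], [-0.083, 0.997, -0.002], [0.004, -0.001, -1.0]]
ft_force: [0.4, -0.2, 1.0]
grip_width: 0.085
gripper_force: 0.0
```

Request:
jog_arm(
  hand=[0.05,0.05,0.05,0.05,0.05],
  travel=[
    [0,0,0],
    [0,0,0],
    [0,0,0],
    [0,0,0],
    [0,0,0],
  ],
  yaw=[0,0,0,0,0],
)

```text
time_s: 38.4
position: [0.4989, 0.3274, 0.0381]
tool_rot: [[-0.997, -0.083, 0.003], [-0.083, 0.997, 0.001], [-0.003, 0.001, -1.0]]
ft_force: [0.3, -0.0, 6.9]
grip_width: 0.0664
gripper_force: 90.2
```

Request:
jog_arm(
  hand=[0.05,0.05,0.05,0.05,0.05],
  travel=[
    [0,0,0.02],
    [0,0,0.035],
    [0,0,0.04],
    [0,0,0.035],
    [0.008,-0.0255,0],
  ],
  yaw=[0,0,0,0,0],
)

```text
time_s: 39.02
position: [0.5065, 0.3027, 0.1696]
tool_rot: [[-0.996, -0.086, 0.006], [-0.086, 0.996, 0.002], [-0.006, 0.002, -1.0]]
ft_force: [1.2, 0.1, -3.8]
grip_width: 0.0664
gripper_force: 90.3
```

Request:
jog_arm(
  hand=[0.05,0.05,0.05,0.05,0.05],
  travel=[
    [0.0133,-0.04,0],
    [0.0133,-0.04,0],
    [0.0133,-0.04,0],
    [0.0133,-0.04,0],
    [0.0133,-0.04,0],
  ],
  yaw=[0.0072,0.0072,0.0072,0.0072,0.0072],
)

```text
time_s: 39.65
position: [0.5727, 0.1002, 0.1666]
tool_rot: [[-0.993, -0.119, -0.0], [-0.119, 0.993, 0.0], [0.0, 0.0, -1.0]]
ft_force: [0.1, -0.4, -3.4]
grip_width: 0.0663
gripper_force: 90.3
```

Request:
jog_arm(
  hand=[0.05,0.05,0.05,0.05,0.05],
  travel=[
    [0.0133,-0.04,0],
    [0.0133,-0.04,0],
    [0.0133,-0.04,0],
    [0.0133,-0.04,0],
    [0.0095,-0.03,0],
  ],
  yaw=[0.0072,0.0072,0.0072,0.0072,0.0072],
)

```text
time_s: 40.28
position: [0.6354, -0.0902, 0.1664]
tool_rot: [[-0.988, -0.154, -0.0], [-0.154, 0.988, 0.0], [0.0, 0.0, -1.0]]
ft_force: [-0.1, 0.4, -3.1]
grip_width: 0.0666
gripper_force: 90.3
```

Request:
jog_arm(
  hand=[0.05,0.05,0.05,0.05,0.05],
  travel=[
    [0.0063,-0.015,0],
    [0,-0.007,0],
    [0,0,0],
    [0,0,-0.012],
    [0,0,-0.012],
  ],
  yaw=[0,0,0,0,0],
)

```text
time_s: 40.9
position: [0.6413, -0.1096, 0.1413]
tool_rot: [[-0.988, -0.155, -0.001], [-0.155, 0.988, 0.0], [0.001, 0.0, -1.0]]
ft_force: [-0.5, 0.2, -3.6]
grip_width: 0.0663
gripper_force: 90.3
```

Request:
jog_arm(
  hand=[0.05,0.05,0.05,0.05,0.05],
  travel=[
    [0,0,-0.004],
    [0,0,-0.004],
    [0,0,-0.002],
    [0,0,-0.002],
    [0,0,0],
  ],
  yaw=[0,0,0,0,0],
)

```text
time_s: 41.52
position: [0.6416, -0.1105, 0.1303]
tool_rot: [[-0.988, -0.155, 0.0], [-0.155, 0.988, -0.0], [0.0, -0.0, -1.0]]
ft_force: [1.1, -0.4, -2.2]
grip_width: 0.0667
gripper_force: 90.3
```

Request:
jog_arm(
  hand=[0.05,0.05,0.05,0.05,0.05],
  travel=[
    [0,0,-0.001],
    [0,0,-0.001],
    [0,0,-0.001],
    [0,0,0],
    [0,0,0],
  ],
  yaw=[0,0,0,0,0],
)

```text
time_s: 42.15
position: [0.6416, -0.1104, 0.1273]
tool_rot: [[-0.988, -0.155, 0.0], [-0.155, 0.988, -0.0], [-0.0, -0.0, -1.0]]
ft_force: [0.1, 0.4, -2.6]
grip_width: 0.0664
gripper_force: 90.3
```

Request:
jog_arm(
  hand=[0.05,0.05,0.05,0.05,0.05],
  travel=[
    [0,0,-0.001],
    [0,0,0],
    [0,0,-0.0005],
    [0,0,0],
    [0,0,0],
  ],
  yaw=[0,0,0,0,0],
)

```text
time_s: 42.78
position: [0.6417, -0.1105, 0.127]
tool_rot: [[-0.988, -0.155, 0.001], [-0.155, 0.988, -0.0], [-0.001, -0.001, -1.0]]
ft_force: [-3.9, 0.4, 7.6]
grip_width: 0.0666
gripper_force: 91.6
```

Seated at the expected height. I'll release, move clear and check.

Request:
jog_arm(
  hand=[0.085,0.085,0.085,0.085,0.085],
  travel=[
    [0,0,0],
    [0,0,0],
    [0,0,0.01],
    [0,0,0.04],
    [0,0,0.05],
  ],
  yaw=[0,0,0,0,0],
)

```text
time_s: 43.4
position: [0.6414, -0.1104, 0.2268]
tool_rot: [[-0.988, -0.155, -0.001], [-0.155, 0.988, 0.001], [0.001, 0.001, -1.0]]
ft_force: [0.4, -0.2, -0.2]
grip_width: 0.0848
gripper_force: 0.0
```

Request:
jog_arm(
  hand=[0.085,0.085,0.085,0.085,0.085],
  travel=[
    [-0.055,0.02,0],
    [-0.055,0.02,0],
    [-0.055,0.02,0],
    [-0.055,0.02,0],
    [-0.055,0.02,0],
  ],
  yaw=[0,0,0,0,0],
)

```text
time_s: 44.02
position: [0.365, -0.0099, 0.2263]
tool_rot: [[-0.988, -0.155, 0.001], [-0.155, 0.988, -0.0], [-0.001, -0.001, -1.0]]
ft_force: [0.2, -0.3, 0.3]
grip_width: 0.0852
gripper_force: 0.0
```

Run:
```python
from h import *
for n in("top","side"):
    im=look(n); np.save(f"pics/{n}9.npy",im)
    for m,p,z in(("stackR",(642,-111),.134),("stackB",(655,102),.092)): print(n,m,recess(im,p,z,n))
b=np.load("pics/side9.npy"); cv2.imwrite("pics/f1.png",cv2.resize(b[90:230,220:350],None,fx=4.2,fy=4.2)[:,:,::-1])
cv2.imwrite("pics/f2.png",cv2.resize(np.load("pics/top9.npy"),(800,600))[:,:,::-1])
```

```text
top stackR ([641.3, -111.9], 8.8)
top stackB ([654.8, 101.4], -5.9)
side stackR ([641.3, -110.7], 8.8)
side stackB (0, [])
```

View pics/f1.png

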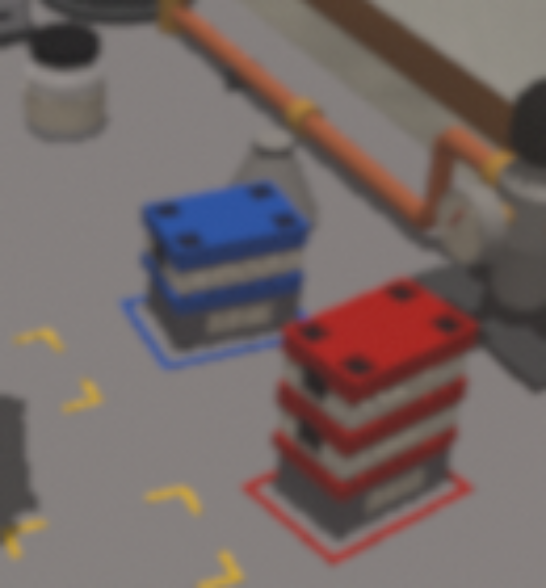

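View pics/f2.png

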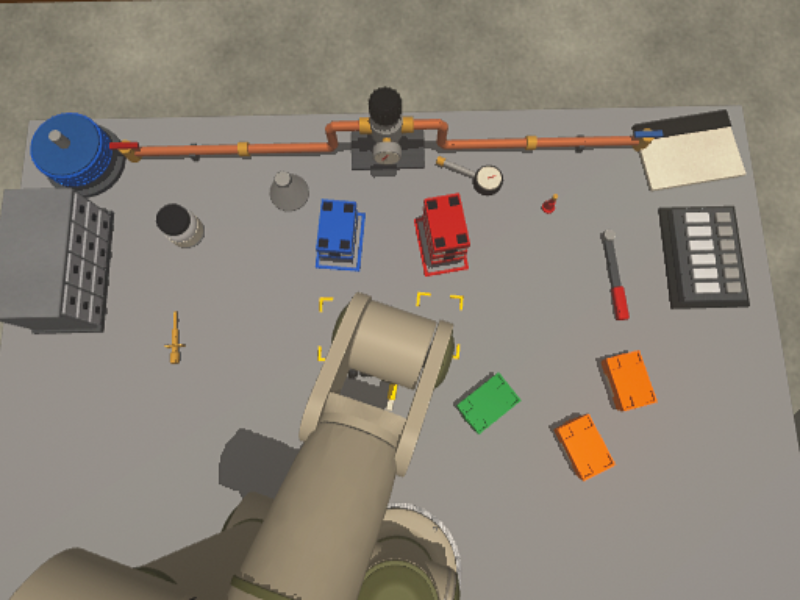

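Both stacks are complete: blue at about (340,230) and red at about (444,235), each inside its outline with lids level. The bystanders are where they started, and no other red or blue tubs are left.

```bash
python3 -c "
from rig import env
print(env.close_job())"
```

```text
the job is handed in; nothing more can be done
None
```

The job is handed in: both weight boxes stand in their own tape outlines with their lids on, with two red tubs stacked on the red box and the one blue tub that was there on the blue box. The final camera check looked right, but no verdict came back.

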